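Set up a seed propagator on its heat mat

TASK

Set up the seed propagator on the brown heat mat, from the bottom up: stand the grey drip tray squarely in the middle of the mat, nest the black two-pocket pot tray in it, stand the green and the terracotta sown pot each upright in the pocket whose end clip has the pot's colour, and last put the clear dome on, its flange fully down on the drip tray's rim all round. Do not tip the sown pots, leave the two seedlings in their blackish pots standing where they are, and let go of everything at the end.

Things in the scene. Friction and masses are not known exactly. Their poses are not given: they have to be found in the camera images.
- heat_mat: Fixed brown heat mat with an orange border line, flat on the bench, 130 (x) x 200 (y) x 4 mm thick. Origin: centre of its underside; y along its long side, z up.
- drip_tray: Grey open drip tray, 112 (x) x 188 (y) x 40 mm high, 0.18 kg. Origin: centre of underside; y along its long side, z up; alike both ways round. Rim 8 mm wide, upright faces, z 28 to 40, its middle line 52 mm from the centre (long sides) or 90 mm (short): pinch across the rim. Floor 3 mm thick; inside 84 x 160 mm at the floor, 96 x 172 at the rim.
- pot_tray: Black pot tray, 0.11 kg, two round pockets at y +39 and -39 mm, 54 mm wide at the mouth, floor at z 3. Top plate 78 (x) x 156 (y) mm at z 20. Carrying fin in the middle, 12 mm thick (y), 44 wide (x), top at z 46: pinch it along y. Green clip at the +y end, terracotta at -y. Origin: centre of underside, z up. In the drip tray (either way round) it stands on the floor with about 5 mm of play.
- green_pot: Green round plant pot filled with dark sowing compost, no plant, loose, about 0.09 kg. 62 mm high, 52 mm across its rim (top 14 mm), tapering to 38 mm at the foot. Origin: centre of its underside, z up. Belongs in the pocket with the green clip (+y of the pot tray).
- terracotta_pot: As green_pot in every size, but terracotta-orange. Belongs in the pocket with the terracotta clip (-y of the pot tray).
- dome: Clear dome with a blue handle, 111 (x) x 187 (y) mm over its flange, 0.12 kg. Origin: centre of its lowest edge; y along its long side, z up; alike both ways round. Tapered lip from z 0 to the flange at z 8, crown z 69, handle 14 thick (x), 50 long (y), z 72 to 97 mm. Closed: lip inside the drip tray's rim with 4 mm of play, flange on the rim, origin 32 mm above the drip tray's.
- seedling_a: Bystander: seedling with green leaves and a white label in a dark, blackish pot, 55 mm high and 54 mm across, about 105 mm tall with leaves. Origin: centre of the underside. Starts beside the green pot.
- seedling_b: Bystander: as seedling_a. Starts beside the terracotta pot.
Things that resemble listed ones, but are neither listed nor needed, are in the scene too. Of the things like the terracotta_pot, leave any that is pink; of the rest the smaller one is meant.

How it is judged:
By the outcome, as a careful person would: the job done as asked, in the order asked, and still so for the second after the job is handed in, with the robot touching nothing.
It also fails if it takes over 134 s, if anything falls off the work surface, if the arm or the gripper's body presses on something with over 40 N, if the wrist force passes 120 N, or if a joint passes its speed limit or range.

ROBOT

A 6-joint arm with a two-finger parallel gripper is mounted at the origin on the work surface. World frame = base frame: x ahead of the robot, y to its left, z up, the work surface at z = 0. Lengths are in m, angles in rad, forces in N, time in s.
With the tool pointing down it reaches from about 0.2 to 0.875 m from the base axis. Payload 3.4 kg.
Tool frame: the origin (TCP) lies between the finger pads; the fingertips stand 25 mm ahead of it and the grasp point (between the pads) lies 6 mm ahead of it (r.nose_length is the z of the fingertips in the tool frame, in m); z points along the fingers, x is the direction in which the jaws open and shut, and the axes are right-handed (so a half turn about z gives the same grasp; the last joint's range is limited). The gripper opens to 94 mm and grips with 3 to 60 N. Pads are 16 mm wide; open, the fingers measure 119 mm over their backs; the gripper's body (75 mm by 177 mm) begins 78 mm behind the grasp point.
Start: joints at [1.094, 0.276, 1.505, -0, 1.361, -0.121], TCP at [0.2, 0.539, 0.198] pointing down, gripper open.
Joint ranges: [-2.89, 2.89], [-0.75, 2.08], [0.22, 2.7], [-1.18, 4.32], [0.11, 2.71], [-2.7, 2.7]. Speed limits (rad/s): [2.57, 2.57, 3.14, 3.14, 3.14, 3.14].

INTERFACE

Orientations are given as a unit quaternion [w, x, y, z].
In Python, from plant import r, gripper_to, inverse_kinematics, vision, models, telemetry gives the robot as it stands. Calls block until the motion is done:
- r.move_to(position, orientation): joint-space move of the TCP to a pose.
- r.move_l(position, rot=None, vel=0.15, guard=None): straight line of the TCP; rot=None keeps the orientation; vel is the mean speed in m/s. With guard (N) it stops when the force on the tool has changed by that much, and returns True; else False.
- r.movej(angles): joint-space move.
- gripper_to(opening, f_grip=None): finger opening in m; f_grip is the grip in N (None keeps the last); returns when the fingers have stopped.
- r.hold(seconds).
- inverse_kinematics(position, orientation): joint angles nearest the present ones, or None.
- vision.snapshot(name): name is "scene" or "side" or "wrist"; returns the picture (420x560x3 uint8, red, green, blue); there is no depth.
- vision.get_calibration(name): a dict with "fx", "fy", "cx", "cy" (pixels), "position" and "orientation" of the camera in the world. Camera axes: x right, y down, z forward; pixel columns grow to the right and rows downward; lengths in m; the calibration is good to about 2 mm. A picture is of the moment at which its call begins: read the wrist's pose just before it. get_calibration takes no time and is no camera call; for the wrist camera it gives the pose at the moment of the call.
A pose or a line that the arm cannot do raises r.PlanningError and nothing moves.
- r.sign_off(): hands the job in, once; it reports no verdict.
Trained networks look in the newest picture that a camera, given by its name, has taken for a name from the list of things; names that differ only in an ending like _2 or _b are one class to them, and where a whole thing is asked for, a point or a joint stands for the part that bears it (a point fixed in the world has none). Each returns a list of dicts, best first, with "score" (0 to 1); they miss things now and then, are a little off and sometimes report something else, mostly with a low value. They report only what shows in the picture. A call takes as long as a camera call. They do not tell look-alikes from the thing itself.
- models.boxes_of(thing, camera): "at" ([x, y, z] in m, in world coordinates, good to about 4 mm: the middle of the surface that is visible of it).
- models.regions_of(thing, camera): "pixels" (420x560 bool, what is visible of it).
- models.mark_of(thing, camera): "at" ([x, y, z] in m, in world coordinates, good to about 4 mm: a listed point, or the origin of a listed thing).
Readings, each from a call of its own:
- telemetry.current_t(): time.
- telemetry.current_joints(): joint angles.
- telemetry.current_dq(): joint speeds.
- telemetry.current_joint_efforts(): joint torques, N m.
- telemetry.current_ee_pos(): TCP position.
- telemetry.current_tool_rot(): TCP orientation.
- telemetry.current_wrist_force(): force on the tool from outside, world axes, zero at the start.
- telemetry.current_torque(): the same for the moment, N m.
- telemetry.current_opening(): finger opening in m.
Only numpy, scipy, OpenCV 4.12 (cv2) and the standard library are available. Lean on these libraries where they do the work, as an engineer would, in place of code of your own. Each camera call takes 0.05 s, during which the arm holds its last target. There are 200 camera calls.

## Working session

There is one attempt and no reset: what is moved stays moved. The work goes in short steps, each a Python script; the robot and the scene stay as the last script left them, time stands still between calls to the robot, and variables do not carry over. Pictures are saved under pics/ and viewed, about 12 in all and at most 16, crops included, and the job is handed in when it is done.

```bash
ls; mkdir -p pics; python3 - <<'E'
from plant import r, vision, models, telemetry
import cv2, numpy as np
for c in ["scene","side"]:
    im=vision.snapshot(c); cv2.imwrite(f"pics/{c}0.png",im[:,:,::-1])
    k=vision.get_calibration(c); print(c,{a:np.round(b,3) for a,b in k.items()})
    for t in ["heat_mat","drip_tray","pot_tray","green_pot","terracotta_pot","dome","seedling_a"]:
        print(t,[(np.round(d["at"],3).tolist(),round(d["score"],2)) for d in models.mark_of(t,c)])
print(telemetry.current_t(), telemetry.current_tool_rot())
E
```

```text
pics
scene {'fx': np.float64(530.225), 'fy': np.float64(530.225), 'cx': np.float64(283.227), 'cy': np.float64(207.124), 'position': array([ 1.619, -0.13 ,  0.747]), 'orientation': array([-0.358,  0.666,  0.571, -0.32 ])}
heat_mat [([0.463, -0.002, 0.002], 0.61)]
drip_tray [([0.644, 0.248, 0.003], 0.97)]
pot_tray [([0.661, -0.251, 0.005], 0.96)]
green_pot [([0.465, 0.258, -0.005], 0.92), ([0.642, 0.253, 0.001], 0.57), ([0.461, -0.001, 0.002], 0.32)]
terracotta_pot [([0.528, -0.32, 0.002], 0.93), ([0.454, -0.243, -0.003], 0.88), ([0.346, -0.245, 0.002], 0.57)]
dome [([0.656, 0.004, 0.002], 0.66)]
seedling_a [([0.466, 0.339, 0.0], 0.88), ([0.454, -0.242, -0.004], 0.24)]
side {'fx': np.float64(442.683), 'fy': np.float64(442.683), 'cx': np.float64(280.669), 'cy': np.float64(208.475), 'position': array([ 0.051, -0.716,  0.552]), 'orientation': array([-0.481,  0.828, -0.252,  0.143])}
heat_mat [([0.461, -0.004, -0.002], 0.87)]
drip_tray [([0.644, 0.244, 0.002], 0.59)]
pot_tray [([0.657, -0.249, -0.003], 0.87)]
green_pot [([0.467, 0.259, 0.001], 0.77)]
terracotta_pot [([0.349, -0.242, -0.001], 0.97), ([0.531, -0.315, 0.001], 0.92), ([0.453, -0.236, 0.001], 0.62)]
dome [([0.662, 0.005, -0.004], 0.82)]
seedling_a [([0.424, -0.32, -0.001], 0.78), ([0.47, 0.343, 0.002], 0.57)]
0.8 [-4.58355926e-05  8.21072239e-01  5.70824289e-01  8.06050941e-05]
```

View pics/scene0.png

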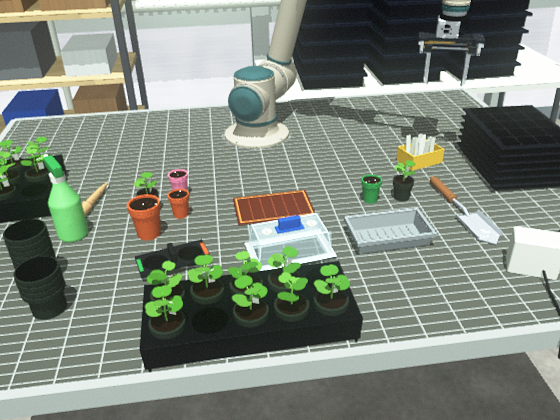

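View pics/side0.png

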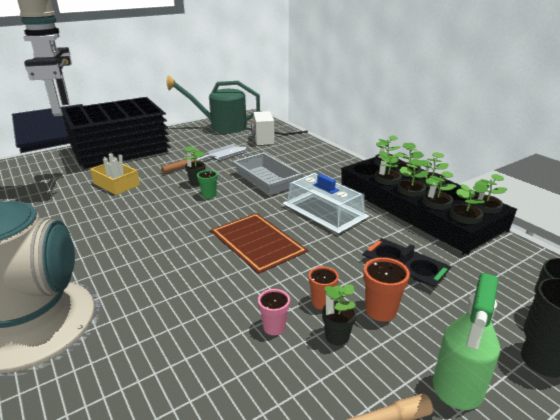

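The scene shows the mat at (274,206), the drip tray at (390,229), the dome at (290,238), the pot tray at (172,257), the green pot at (371,188) and the seedlings at (147,185) and (403,185). Three things look like the terracotta pot: pink (178,181), which is excluded, large (147,217) and small (180,203). The small one is meant. Next I'll take wrist views.

```bash
cat > h.py <<'E'
from plant import r, gripper_to, inverse_kinematics, vision, models, telemetry
import cv2, numpy as np
from scipy.spatial.transform import Rotation as R
def q(th): return [0,np.cos(th/2),np.sin(th/2),0]   # tool down, jaws along angle th
def down(x,y,z,th): r.move_to([x,y,z],q(th))
def to_plane(k,uv,z):
    o=np.asarray(k["orientation"]); M=R.from_quat(np.r_[o[1:],o[0]]).as_matrix()
    uv=np.asarray(uv,float).reshape(-1,2)
    d=np.c_[(uv[:,0]-k["cx"])/k["fx"],(uv[:,1]-k["cy"])/k["fy"],np.ones(len(uv))]@M.T
    p=np.asarray(k["position"]); s=(z-p[2])/d[:,2]
    return (p+d*s[:,None])[:,:2]
def snap(name,cam="wrist"):
    k=vision.get_calibration(cam); im=vision.snapshot(cam)
    cv2.imwrite(f"pics/{name}.png",im[:,:,::-1]); return k,im
def mask_rect(k,mask,z):
    n,l,s,_=cv2.connectedComponentsWithStats(mask.astype(np.uint8))
    c=cv2.findContours((l==1+np.argmax(s[1:,4])).astype(np.uint8),cv2.RETR_EXTERNAL,cv2.CHAIN_APPROX_NONE)[0][0]
    P=to_plane(k,c,z)
    (cx,cy),(w,h),a=cv2.minAreaRect((P*1000).astype(np.float32))
    if w>h: a+=90; w,h=h,w
    return cx/1000,cy/1000,w,h,(a+90)%180-90   # a: direction of short side, deg
E
python3 - <<'E'
from h import *
k0=vision.get_calibration("wrist"); p=telemetry.current_ee_pos()
o=k0["orientation"]; M=R.from_quat(np.r_[o[1:],o[0]]).as_matrix(); t=telemetry.current_tool_rot(); T=R.from_quat(np.r_[t[1:],t[0]]).as_matrix()
print("cam in tool",T.T@(k0["position"]-p), (T.T@M).round(2), k0["fx"])
off=T.T@(k0["position"]-p)
def look(x,y,z,th,name):
    A=R.from_quat(np.r_[q(th)[1:],q(th)[0]]).as_matrix()
    d=A@(off*[1,1,0]); down(x-d[0],y-d[1],z,th); return snap(name)
for nm,(x,y),obs in [("w_drip",(.644,.248),[("drip_tray",.04)]),("w_dome",(.56,.0),[("dome",.008),("heat_mat",.004)]),("w_pt",(.60,-.255),[("pot_tray",.02),("terracotta_pot",.062)]),("w_green",(.466,.26),[("green_pot",.062)])]:
    k,im=look(x,y,.34,np.pi/2,nm)
    for t,z in obs:
        for d in models.regions_of(t,"wrist"):
            print(nm,t,round(d["score"],2),d["pixels"].sum(),np.round(mask_rect(k,d["pixels"],z),3))
        print("   mark",[np.round(d["at"],3).tolist() for d in models.mark_of(t,"wrist")])
print(telemetry.current_t())
E
python3 -c "
import cv2,numpy as np
a=[cv2.resize(cv2.imread(f'pics/{n}.png'),(400,300)) for n in ['w_drip','w_dome','w_pt','w_green']]
cv2.imwrite('pics/m1.png',np.vstack([np.hstack(a[:2]),np.hstack(a[2:])]))"
```

```text
cam in tool [ 0.00149905 -0.07529198 -0.18757774] [[ 1.    0.   -0.  ]
 [-0.    0.97  0.26]
 [ 0.   -0.26  0.97]] 309.3753704147057
w_drip drip_tray 0.74 9343 [  0.641   0.249 113.158 187.571   1.833]
   mark [[0.645, 0.245, -0.004]]
w_dome dome 0.62 7289 [6.62000e-01 1.10000e-02 1.15941e+02 1.90596e+02 8.49600e+00]
   mark [[0.658, 0.014, 0.002]]
w_dome heat_mat 0.78 11734 [ 4.60000e-01 -2.00000e-03  1.31808e+02  1.98824e+02  2.94800e+00]
w_dome heat_mat 0.24 7105 [6.62000e-01 1.10000e-02 1.14653e+02 1.89373e+02 8.36100e+00]
   mark [[0.46, -0.002, 0.003]]
w_pt pot_tray 0.79 4506 [  0.657  -0.253  77.787 157.488  15.234]
   mark [[0.658, -0.253, 0.002]]
w_pt terracotta_pot 0.92 1151 [ 0.464 -0.24  41.813 50.815  0.106]
w_pt terracotta_pot 0.67 2864 [  0.524  -0.32   78.021  81.54  -44.628]
   mark [[0.455, -0.243, -0.004], [0.528, -0.317, -0.001]]
w_green green_pot 0.84 1039 [ 0.465  0.256 49.606 50.416 89.94 ]
   mark [[0.463, 0.255, 0.001]]
7.75
```

View pics/m1.png

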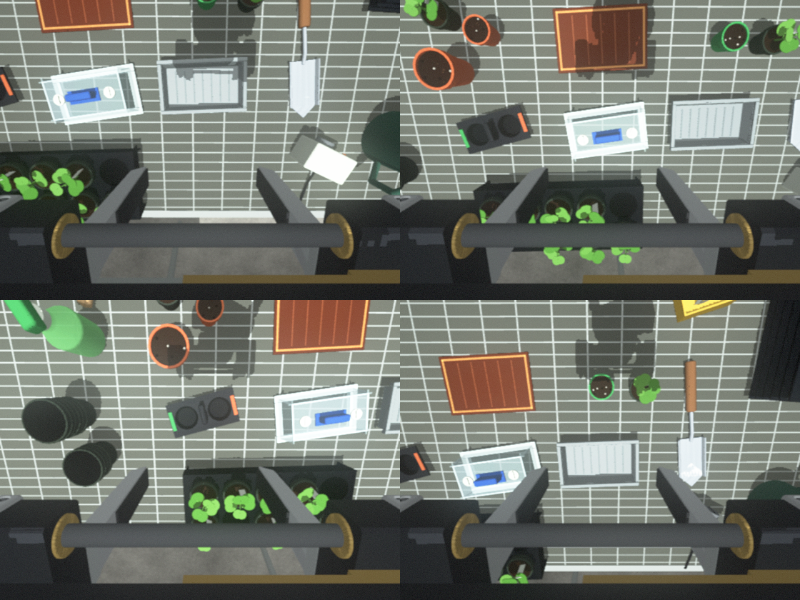

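The wrist views agree with the networks. The drip tray has yaw 1.8° and the mat 2.9°. The dome has yaw 8.4°. The pot tray is at yaw 15° with its green clip toward −y (lower left in its picture, 171,420), and I'll leave it that way round. Next is the drip tray, pinched at its near long rim.

```bash
cat >> h.py <<'E'
D=np.deg2rad
def u(a): return np.array([np.cos(a),np.sin(a)])
def st(m=""): print(m,"t",round(telemetry.current_t(),1),"ee",np.round(telemetry.current_ee_pos(),4),"open",round(telemetry.current_opening(),4),"F",np.round(telemetry.current_wrist_force(),1))
def look(x,y,z,name,th=np.pi/2,back=.0):
    A=R.from_quat(np.r_[q(th)[1:],q(th)[0]]).as_matrix()
    d=A@np.array([.0015,-.0753+back,0]); down(x-d[0],y-d[1],z,th); return snap(name)
MAT=np.array([.460,-.002]); MA=D(2.95)
E
python3 - <<'E'
from h import *
c=np.array([.642,.248]); a=D(1.83)
p=c-.052*u(a); g=MAT-.052*u(MA)
gripper_to(.04,30)
down(*p,.15,a); r.move_l([*p,.052],vel=.12); st("at")
gripper_to(.0,30); st("grip")
r.move_l([*p,.17],vel=.15); st("up")
down(*g,.17,MA); r.move_l([*g,.075],vel=.15)
print(r.move_l([*g,.055],vel=.03,guard=3)); st("down")
snap("drip_held","scene")
E
python3 -c "
import cv2
cv2.imwrite('pics/c1.png',cv2.resize(cv2.imread('pics/drip_held.png')[130:290,130:430],None,fx=2.5,fy=2.5))"
```

```text
at t 11.0 ee [0.5908 0.2466 0.0528] open 0.0402 F [ 0.7 -0.1  0.4]
grip t 11.8 ee [0.59   0.2463 0.052 ] open 0.0004 F [ 0.2  0.  -0.1]
up t 12.7 ee [0.5893 0.2461 0.169 ] open 0.0004 F [-0.1 -1.4 -0.3]
False
down t 15.5 ee [ 0.4081 -0.0047  0.055 ] open 0.0006 F [0.5 0.1 0.4]
```

View pics/c1.png

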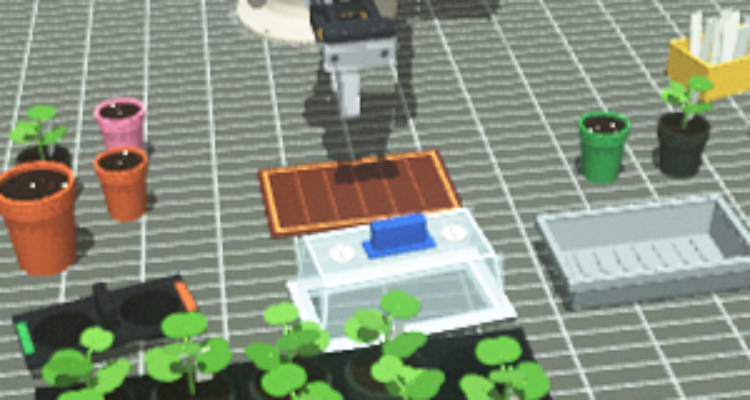

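The pinch missed: the gripper reads fully closed at 0.4 mm and the tray is still at its place (crop 645,240). The crop also confirms the small terracotta pot at (125,180), apart from the big one at (38,215) and the pink one at (120,120). I'll re-measure the tray and the nose length.

```bash
python3 - <<'E'
from h import *
print(r.nose_length)
k,im=look(.642,.248,.25,"w_drip2")
d=models.regions_of("drip_tray","wrist")[0]
for z in(.0,.04): print(np.round(mask_rect(k,d["pixels"],z),3))
c=np.array([.642,.248]); a=D(1.83); p=c-.052*u(a)
gripper_to(.04,30)
down(*p,.15,a); r.move_l([*p,.052],vel=.12); st("at")
snap("near")
snap("near_s","scene")
E
python3 -c "
import cv2,numpy as np
a=cv2.resize(cv2.imread('pics/near_s.png')[150:280,320:480],(400,325))
b=cv2.resize(cv2.imread('pics/w_drip2.png'),(400,300));b=cv2.copyMakeBorder(b,0,25,0,0,0)
cv2.imwrite('pics/m2.png',np.hstack([a,b]))"
```

```text
0.025
[  0.641   0.25  124.293 208.818   1.78 ]
[  0.641   0.25  112.92  189.712   1.78 ]
at t 20.4 ee [0.5908 0.2465 0.0528] open 0.0405 F [ 0.8 -0.3  0.5]
```

View pics/m2.png

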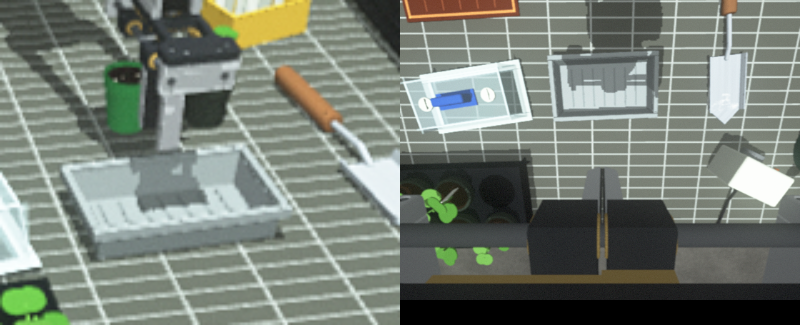

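The gripper does straddle the rim, but the tip bite looks too shallow. I'll go lower.

```bash
python3 - <<'E'
from h import *
c=np.array([.6415,.249]); a=D(1.8); p=c-.052*u(a)
for z in (.045,.040):
    print(r.move_l([*p,z],rot=q(a),vel=.05,guard=6)); st("at")
    gripper_to(.0,25); st("grip")
    if telemetry.current_opening()>.004: break
    gripper_to(.04)
E
```

```text
False
at t 20.8 ee [0.5892 0.2473 0.0447] open 0.0398 F [ 0.5 -0.1  0.4]
grip t 21.5 ee [0.5895 0.2474 0.045 ] open 0.0005 F [-0.1  0.1  0.1]
False
at t 22.6 ee [0.5891 0.2472 0.0394] open 0.0398 F [ 0.3 -0.5  0.3]
grip t 23.3 ee [0.5895 0.2474 0.04  ] open 0.0004 F [-0.1  0.8  0.1]
```

```bash
python3 - <<'E'
from h import *
k,im=snap("now_s","scene"); snap("now_d","side"); snap("now_w")
def proj(k,P):
    o=np.asarray(k["orientation"]); M=R.from_quat(np.r_[o[1:],o[0]]).as_matrix()
    x=M.T@(np.array(P)-k["position"]); return np.array([k["fx"]*x[0]/x[2]+k["cx"],k["fy"]*x[1]/x[2]+k["cy"]])
e=telemetry.current_ee_pos()
for n in("scene","side"): print(n,proj(vision.get_calibration(n),e-[0,0,.025]))
for n in("scene","side"):
  for d in models.mark_of("drip_tray",n): print(n,np.round(d["at"],3),d["score"])
a=cv2.resize(cv2.imread('pics/now_s.png')[150:280,320:480],(400,325))
b=cv2.resize(cv2.imread('pics/now_d.png')[100:230,180:340],(400,325))
cv2.imwrite('pics/m3.png',np.hstack([a,b]))
E
```

```text
scene [380.55478317 220.74442093]
side [250.63998013 179.33557923]
scene [0.642 0.252 0.002] 0.8
side [0.644 0.245 0.001] 0.7
```

View pics/m3.png

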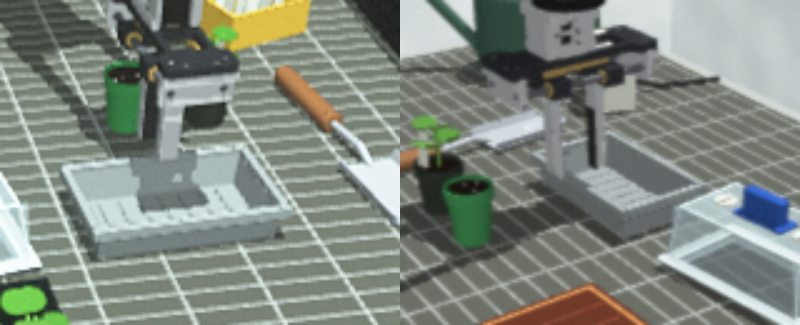

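View pics/now_w.png

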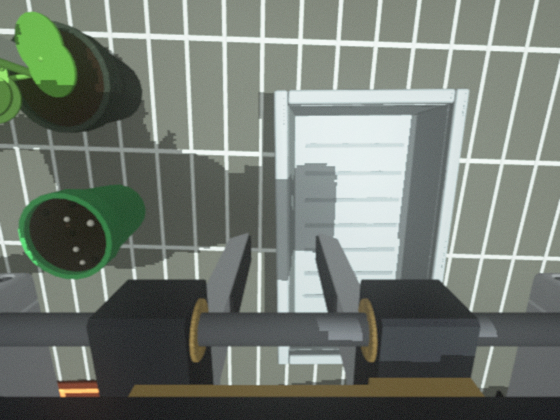

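The wrist view (rim at 285,230 between the fingers) and both outer views show the jaws over the rim. The fingertips appear about 10 px higher in the side view than nose_length predicts, which is roughly 25 mm. So the real fingertips sit higher than stated and closed above the rim. I'll probe for the true tip height with a guarded descent onto the tray floor.

```bash
python3 - <<'E'
from h import *
e=telemetry.current_ee_pos()
print(r.move_l([e[0],e[1],.012],vel=.03,guard=3)); st("probe")
print(np.round(telemetry.current_joints(),3))
E
```

```text
False
probe t 25.4 ee [0.5897 0.2474 0.0122] open 0.0398 F [-0.2 -0.4  0.6]
[0.289 0.515 1.614 0.    1.012 0.257]
```

```bash
python3 - <<'E'
from h import *
e=telemetry.current_ee_pos()
print(r.move_l([e[0],e[1],-.02],vel=.02,guard=3)); st("probe")
E
```

```text
True
probe t 26.3 ee [ 0.5896  0.2474 -0.0046] open 0.04 F [-0.6 -0.5  4.2]
```

Contact comes at TCP z −4.6 mm on the 3 mm floor. The real tips therefore sit about 7.6 mm above the reported TCP instead of 25 mm below it, a 33 mm tool-length error that matches the images. From here I'll command heights by true tip height.

```bash
cat >> h.py <<'E'
TIP=.0076   # true fingertip z minus reported TCP z (probed)
def tz(tip): return tip-TIP
E
python3 - <<'E'
from h import *
a=D(1.8); p=np.array([.6415,.249])-.052*u(a); g=MAT-.052*u(MA)
r.move_l([*p,tz(.024)],vel=.08)
gripper_to(.0,30); st("grip")
if telemetry.current_opening()<.004: raise SystemExit
p=telemetry.current_ee_pos()
r.move_l([p[0],p[1],tz(.15)],vel=.12); st("up")
down(*g,tz(.15),MA); r.move_l([*g,tz(.045)],vel=.12)
print(r.move_l([*g,tz(.026)],vel=.025,guard=3)); st("down")
gripper_to(.03); st("open")
r.move_l([*g,tz(.10)],vel=.12)
k,im=look(*MAT,.32,"w_mat2")
for t,z in(("drip_tray",.044),("heat_mat",.004)):
    for d in models.regions_of(t,"wrist")[:2]: print(t,round(d["score"],2),np.round(mask_rect(k,d["pixels"],z),4))
st()
E
```

```text
grip t 27.3 ee [0.5895 0.2473 0.0166] open 0.0092 F [-0.5 -0.6  1.1]
up t 28.5 ee [0.5888 0.2471 0.1413] open 0.0084 F [-0.7 -0.7 -2.5]
True
down t 31.2 ee [ 0.408  -0.0047  0.0294] open 0.0086 F [ 0.9 -0.3  0.1]
open t 31.7 ee [ 0.4071 -0.0045  0.0294] open 0.03 F [-0.1 -0.   0.3]
heat_mat 0.63 [5.195000e-01 1.100000e-03 1.133820e+01 1.980098e+02 2.363300e+00]
 t 33.9 ee [ 0.5347 -0.0035  0.319 ] open 0.0297 F [ 0.9 -0.1 -0.3]
```

View pics/w_mat2.png

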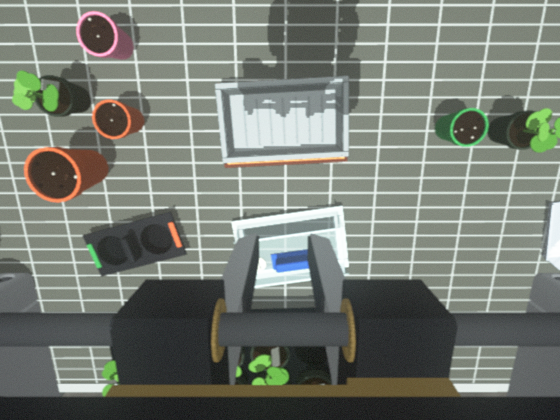

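The drip tray stands on the mat (220–348, 78–165) and an orange mat strip shows on its +x side (row 160). I'll measure the offset again.

```bash
python3 - <<'E'
from h import *
for i,(dx,z) in enumerate(((0,.25),(-.06,.28))):
    k,im=look(MAT[0]+dx,MAT[1],z,f"w_mat{3+i}")
    for t,h in(("drip_tray",.044),("heat_mat",.004)):
        for d in models.regions_of(t,"wrist")[:2]: print(t,round(d["score"],2),np.round(mask_rect(k,d["pixels"],h),4))
        for d in models.mark_of(t,"wrist")[:1]: print("mark",np.round(d["at"],4))
k,im=snap("s3","scene")
for t in("drip_tray","heat_mat"): print([np.round(d["at"],4) for d in models.mark_of(t,"scene")])
st()
E
```

```text
drip_tray 0.86 [ 4.560000e-01 -2.200000e-03  1.120159e+02  1.874346e+02  3.159900e+00]
mark [ 0.457  -0.0038  0.003 ]
drip_tray 0.59 [ 4.559000e-01 -2.800000e-03  1.136999e+02  1.882775e+02  3.589100e+00]
mark [ 0.4574 -0.0036  0.0026]
heat_mat 0.88 [ 3.979000e-01 -4.700000e-03  6.851100e+00  1.930844e+02  3.153300e+00]
[array([ 0.4576, -0.0005,  0.0071])]
[array([ 0.4629, -0.0027,  0.0051])]
 t 35.3 ee [ 0.4756 -0.0035  0.2794] open 0.0298 F [-0.6  0.1 -0.1]
```

View pics/w_mat4.png

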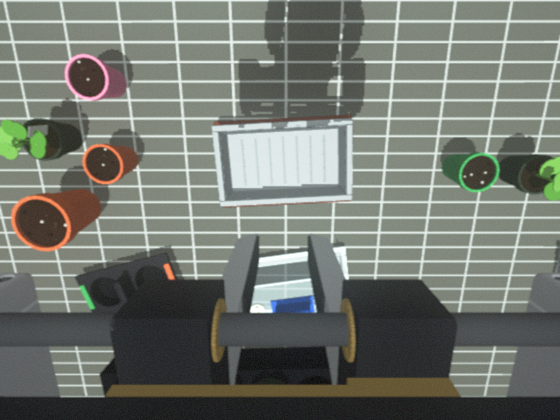

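The tray centre is at (0.456, −0.0025) with yaw 3.2°, and the mat strips give the mat centre at x 0.4597. So the tray is about 4 mm too far −x. I'll re-pinch it, slide it 4 mm, then fetch the pot tray.

```bash
python3 - <<'E'
from h import *
a=D(3.2); p=np.array([.456,-.0025])-.052*u(a); g=np.array([.4598,-.0022])-.052*u(MA)
down(*p,tz(.09),a); r.move_l([*p,tz(.028)],vel=.1); gripper_to(0,20); st("grip")
r.move_l([*g,tz(.028)],rot=q(MA),vel=.02); gripper_to(.03); st()
r.move_l([*g,tz(.10)],vel=.15)
k,im=look(.46,-.002,.26,"w_mat5")
for d in models.regions_of("drip_tray","wrist")[:1]: print(np.round(mask_rect(k,d["pixels"],.044),4))
# pot tray grasp
c=np.array([.657,-.2525]); th=D(105.2)
down(*c,tz(.13),th); r.move_l([*c,tz(.024)],vel=.12); gripper_to(0,25); st("fin")
if telemetry.current_opening()>.006:
    r.move_l([*c,tz(.15)],vel=.15); st("up")
E
```

```text
grip t 37.8 ee [ 0.4045 -0.0055  0.0208] open 0.0099 F [-0.3 -0.8  4.2]
 t 38.7 ee [ 0.4079 -0.0048  0.0203] open 0.0299 F [-0.5  0.2 -1.1]
[ 4.562000e-01 -1.800000e-03  1.129280e+02  1.880341e+02  2.930200e+00]
fin t 43.4 ee [ 0.6574 -0.2528  0.0171] open 0.0114 F [-0.5  0.1  2.8]
up t 44.4 ee [ 0.6562 -0.2521  0.1411] open 0.0119 F [ 0.3 -0.4 -1.9]
```

```bash
python3 - <<'E'
from h import *
a=cv2.imread('pics/w_mat3.png')[40:220,180:390]; b=cv2.imread('pics/w_mat5.png')[40:220,180:390]
cv2.imwrite('pics/m4.png',np.hstack([cv2.resize(x,(400,343)) for x in (a,b)]))
E
```

```text
(no output)
```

View pics/m4.png

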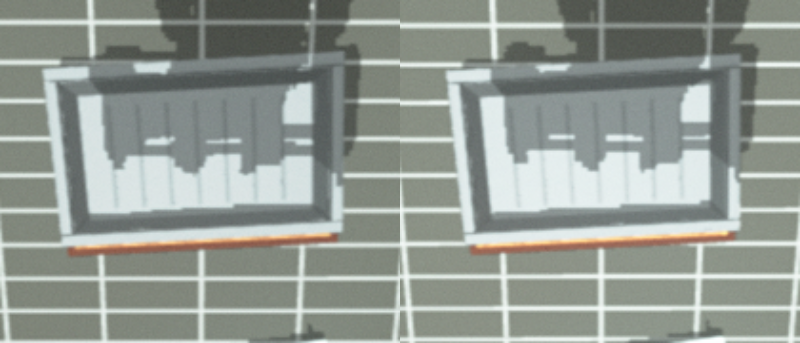

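```bash
python3 - <<'E'
from h import *
for c in("scene","side"):
    k,im=snap("s5"+c,c)
    for d in models.regions_of("drip_tray",c)[:1]: print(c,np.round(mask_rect(k,d["pixels"],.044),4))
    for t in("drip_tray","heat_mat"): print(t,[np.round(d["at"],4) for d in models.mark_of(t,c)])
a=cv2.imread('pics/s5scene.png')[170:250,215:335]; b=cv2.imread('pics/s5side.png')[180:280,190:325]
cv2.imwrite('pics/m5.png',np.hstack([cv2.resize(x,(400,290),interpolation=cv2.INTER_CUBIC) for x in (a,b)]))
E
```

```text
scene [4.815000e-01 3.000000e-04 1.575450e+02 1.887503e+02 3.303000e+00]
drip_tray [array([ 0.4558, -0.0005,  0.0079])]
heat_mat [array([ 4.656e-01, -2.400e-03, -3.000e-04])]
side [ 4.474000e-01 -1.910000e-02  1.313316e+02  2.232015e+02  3.025700e+00]
drip_tray [array([ 0.4585, -0.0078,  0.0063])]
heat_mat []
```

View pics/m5.png

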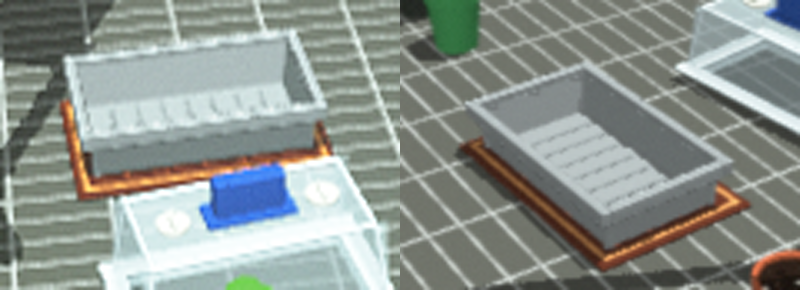

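The tray is level and square on the mat, but still about 3.5 mm toward −x by all cameras. I'll set the pot tray in, then correct the drip tray.

```bash
python3 - <<'E'
from h import *
c=np.array([.4568,-.002]); th=D(93)
down(*c,tz(.15),th); r.move_l([*c,tz(.06)],vel=.15)
print(r.move_l([*c,tz(.030)],vel=.03,guard=3)); st("down")
gripper_to(.03); st("open"); r.move_l([*c,tz(.12)],vel=.2)
k,im=look(.46,-.002,.26,"w_pt2")
for t,h in (("drip_tray",.044),("pot_tray",.027)):
  for d in models.regions_of(t,"wrist")[:1]: print(t,d["score"],np.round(mask_rect(k,d["pixels"],h),4))
  for d in models.mark_of(t,"wrist")[:1]: print("mark",np.round(d["at"],4))
cv2.imwrite('pics/m6.png',cv2.resize(im[30:230,170:400,::-1],None,fx=2,fy=2))
st()
E
```

```text
True
down t 47.6 ee [ 0.4564 -0.0019  0.024 ] open 0.0119 F [0.3 0.2 3.3]
open t 48.2 ee [ 0.4555 -0.0018  0.0235] open 0.0299 F [-0.2  0.8  0.3]
drip_tray 0.75 [ 4.558000e-01 -2.200000e-03  1.138435e+02  1.904824e+02  3.148700e+00]
pot_tray 0.79 [ 4.559000e-01 -1.300000e-03  7.812800e+01  1.559418e+02  3.049600e+00]
mark [ 0.4559 -0.0006  0.0082]
 t 49.7 ee [ 0.5339 -0.0034  0.2583] open 0.03 F [-0.8  0.4  0.1]
```

View pics/m6.png

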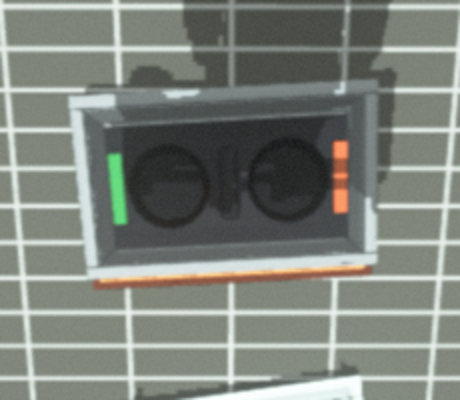

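The pot tray is nested, with the green clip on the left (117,188; −y) and the terracotta clip on the right (340,178; +y). Both drip tray releases ended about 4 mm −x of the commanded spot, so I'll repeat the slide with that 4 mm added and check.

```bash
python3 - <<'E'
from h import *
print("cx",vision.get_calibration("wrist")["cx"])
p=np.array([.4558+.004,-.002])-.052*u(MA); g=np.array([.4597+.004,-.0020])-.052*u(MA)
down(*p,tz(.09),MA); r.move_l([*p,tz(.028)],vel=.1); gripper_to(0,20); st("grip")
r.move_l([*g,tz(.028)],vel=.02); st("slid"); gripper_to(.03); st()
r.move_l([*g,tz(.10)],vel=.15)
k,im=look(.46,-.002,.26,"w_mat6")
for t,h in (("drip_tray",.044),("pot_tray",.027)):
  for d in models.regions_of(t,"wrist")[:1]: print(t,d["score"],np.round(mask_rect(k,d["pixels"],h),4))
k,im=look(.46,.26,.26,"w_g2")
for d in models.regions_of("green_pot","wrist")[:2]: print("green",d["score"],np.round(mask_rect(k,d["pixels"],.062),4))
print([np.round(d["at"],4) for d in models.mark_of("green_pot","wrist")])
st()
E
```

```text
cx 282.93488012419937
grip t 52.3 ee [ 0.4062 -0.0046  0.0203] open 0.0097 F [-5.6 -1.2  4.5]
slid t 52.6 ee [ 0.412  -0.0046  0.0204] open 0.0095 F [-2.6 -0.   1.1]
 t 53.1 ee [ 0.412  -0.0047  0.0204] open 0.0301 F [ 0.5 -0.5 -0.8]
drip_tray 0.72 [ 4.631000e-01 -1.800000e-03  1.139663e+02  1.894174e+02  3.117200e+00]
pot_tray 0.92 [ 4.66200e-01 -9.00000e-04  7.83357e+01  1.55746e+02  3.13990e+00]
green 0.85 [ 4.65400e-01  2.57500e-01  5.03383e+01  5.33572e+01 -1.96000e-02]
[array([0.46  , 0.255 , 0.0028])]
 t 56.4 ee [0.5357 0.2569 0.2601] open 0.0298 F [0.4 0.2 0.1]
```

```bash
python3 - <<'E'
from h import *
p=np.array([.4631,-.002])-.052*u(MA); g=np.array([.4600,-.0020])-.052*u(MA)
down(*p,tz(.09),MA); r.move_l([*p,tz(.030)],vel=.1); gripper_to(0,15); st("grip")
r.move_l([*g,tz(.030)],vel=.02); r.hold(.2); st("slid"); gripper_to(.03); st()
r.move_l([*g,tz(.10)],vel=.15)
for dx,z in((0,.26),(-.03,.30)):
    k,im=look(.46+dx,-.002,z,f"w_mat7_{z}"); 
    for t,h in (("drip_tray",.044),("pot_tray",.027)):
        for d in models.regions_of(t,"wrist")[:1]: print(t,d["score"],np.round(mask_rect(k,d["pixels"],h),4))
    hsv=cv2.cvtColor(im,cv2.COLOR_RGB2HSV); m=cv2.inRange(hsv,(3,90,40),(22,255,255)); m[240:]=0; m[:,:190]=0; m[:,370:]=0
    P=to_plane(k,np.argwhere(m)[:,::-1],.004); q_=(P-MAT)@u(MA); y_=(P-MAT)@u(MA+np.pi/2); s=(abs(q_)<.075)&(abs(y_)<.06)&(abs(q_)>.04)
    print("mat strips",s.sum(),np.percentile(q_[s],[1,5,50,95,99]).round(4))
st()
E
```

```text
grip t 58.9 ee [ 0.4116 -0.0048  0.0228] open 0.0094 F [ 0.  -0.1  3.2]
slid t 59.4 ee [ 0.4094 -0.0049  0.0228] open 0.0091 F [2.9 0.8 3.7]
 t 60.0 ee [ 0.4075 -0.0046  0.0222] open 0.03 F [ 0.3 -0.2 -0.6]
drip_tray 0.69 [ 4.611000e-01 -1.600000e-03  1.128334e+02  1.885813e+02  3.042200e+00]
pot_tray 0.63 [ 4.639000e-01 -1.100000e-03  7.807380e+01  1.561851e+02  2.983900e+00]
mat strips 192 [-0.0648 -0.0645 -0.0631  0.0634  0.0638]
drip_tray 0.91 [ 4.612000e-01 -2.300000e-03  1.128933e+02  1.870982e+02  2.912300e+00]
pot_tray 0.74 [ 4.645000e-01 -1.900000e-03  8.071680e+01  1.569094e+02  3.769100e+00]
mat strips 360 [-0.0645 -0.064  -0.0611 -0.0583 -0.0581]
 t 62.5 ee [ 0.5052 -0.0035  0.2988] open 0.0301 F [ 0.5 -0.5 -0.2]
```

The drip tray is now within about 1.5 mm of the mat centre, and the mat strips confirm the mat position. Next is the green pot into the −y pocket (green clip).

```bash
cat >> h.py <<'E'
def pot(c,g,th=D(3)):
    gripper_to(.075,15)
    down(*c,tz(.13),th); r.move_l([*c,tz(.045)],vel=.12); gripper_to(.03,15); st("grip")
    if telemetry.current_opening()<.045: print("MISS"); return
    r.move_l([*c,tz(.15)],vel=.15); st("up")
    down(*g,tz(.15),th); r.move_l([*g,tz(.075)],vel=.15)
    print(r.move_l([*g,tz(.054)],vel=.03,guard=3)); st("down")
    gripper_to(.07); r.move_l([*g,tz(.13)],vel=.15)
def views(n,obs):
    k,im=look(.46,-.002,.26,n)
    for t,h in obs:
        for d in models.regions_of(t,"wrist")[:2]: print(t,round(d["score"],2),np.round(mask_rect(k,d["pixels"],h),4))
        print("mark",[np.round(d["at"],4).tolist() for d in models.mark_of(t,"wrist")])
    return k,im
E
python3 - <<'E'
from h import *
pot(np.array([.4645,.257]),np.array([.466,-.040]))
k,im=views("w_gp",(("green_pot",.072),("pot_tray",.027)))
snap("s_gp","side"); a=cv2.imread("pics/s_gp.png")[150:290,190:350]
cv2.imwrite('pics/m7.png',np.hstack([cv2.resize(im[30:230,170:400,::-1],(400,350)),cv2.resize(a,(400,350))]))
st()
E
```

```text
grip t 66.5 ee [0.4649 0.2572 0.0379] open 0.0519 F [-0.4 -0.5  2.2]
up t 67.3 ee [0.4636 0.2567 0.1414] open 0.0515 F [-0.2 -0.1 -0.7]
True
down t 69.8 ee [ 0.4659 -0.04    0.0476] open 0.052 F [0.4 0.4 2.9]
green_pot 0.96 [ 4.65800e-01 -4.03000e-02  5.02063e+01  5.12883e+01 -6.48776e+01]
mark [[0.4643, -0.0431, 0.0116]]
pot_tray 0.98 [ 4.641000e-01 -1.500000e-03  8.022370e+01  1.574365e+02  3.310000e+00]
mark [[0.4661, -0.0006, 0.0068]]
 t 72.5 ee [ 0.5351 -0.0036  0.2598] open 0.0702 F [ 0.8 -0.5 -0.8]
```

View pics/m7.png

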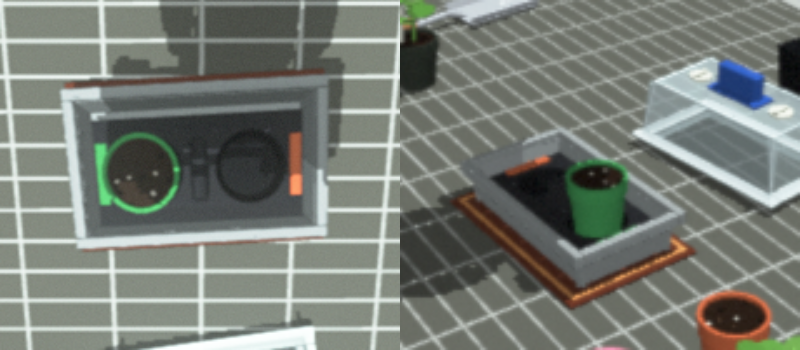

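The green pot stands upright in the green-clip pocket (left, 142,172). I'll take a fresh fix on the small terracotta pot, then place it.

```bash
python3 - <<'E'
from h import *
k,im=look(.454,-.241,.24,"w_tc")
best=None
for d in models.regions_of("terracotta_pot","wrist"):
    m=np.array(mask_rect(k,d["pixels"],.062)); print(round(d["score"],2),m.round(3))
    if np.hypot(m[0]-.456,m[1]+.241)<.02: best=m
print([np.round(d["at"],3).tolist() for d in models.mark_of("terracotta_pot","wrist")])
if best is None or not 45<best[2]<58: raise SystemExit
hsv=cv2.cvtColor(im,cv2.COLOR_RGB2HSV)
pot(np.array([best[0]-.0005,best[1]]),np.array([.4622,.0377]))
k,im=views("w_tp",(("terracotta_pot",.072),("green_pot",.072),("drip_tray",.044)))
snap("s_tp","side"); a=cv2.imread("pics/s_tp.png")[150:350,190:420]
cv2.imwrite('pics/m8.png',np.hstack([cv2.resize(im[30:230,170:400,::-1],(400,350)),cv2.resize(a,(400,350))]))
k,im=look(.655,.008,.26,"w_dome2")
for d in models.regions_of("dome","wrist")[:2]: print("dome",round(d["score"],2),np.round(mask_rect(k,d["pixels"],.008),4))
hsv=cv2.cvtColor(im,cv2.COLOR_RGB2HSV); m=cv2.inRange(hsv,(105,140,60),(125,255,255)); print("handle",np.round(mask_rect(k,m,.097),4))
m0=[np.round(d["at"],3).tolist() for d in models.mark_of("dome","wrist")]; print(m0); st()
E
```

```text
0.94 [  0.454  -0.24   51.505  52.916 -89.963]
0.91 [ 3.5500e-01 -2.4400e-01  4.7423e+01  5.0838e+01  4.8000e-02]
0.74 [  0.533  -0.321  83.733  83.781 -89.981]
[[0.524, -0.318, -0.001], [0.45, -0.241, -0.002]]
grip t 76.6 ee [ 0.454  -0.2405  0.0378] open 0.0518 F [-0.8 -0.4  2.7]
up t 77.4 ee [ 0.453  -0.2398  0.1414] open 0.0512 F [-0.  0. -2.]
True
down t 79.8 ee [0.4619 0.0378 0.0476] open 0.0516 F [ 0.7 -0.8  3.4]
terracotta_pot 0.97 [  0.5316  -0.2992  79.4529 109.9311  -4.4284]
terracotta_pot 0.78 [ 4.61900e-01  3.82000e-02  5.10354e+01  5.17866e+01 -1.29000e-02]
mark [[0.4582, 0.0385, 0.0085], [0.3455, -0.2427, -0.0027], [0.5254, -0.3177, -0.0002], [0.4251, -0.3202, -0.0026]]
green_pot 0.61 [ 4.65800e-01 -4.07000e-02  5.05296e+01  5.17858e+01 -1.52023e+01]
green_pot 0.29 [ 4.606000e-01 -2.000000e-03  1.038994e+02  1.744538e+02  2.955200e+00]
mark [[0.4629, -0.0431, 0.0109]]
drip_tray 0.58 [ 4.605000e-01 -1.800000e-03  1.131060e+02  1.898324e+02  2.810500e+00]
mark [[0.4628, 0.0372, 0.0072], [0.6573, 0.0124, 0.0027]]
dome 0.76 [6.595000e-01 1.140000e-02 1.126922e+02 1.939210e+02 8.389600e+00]
handle [6.66600e-01 1.02000e-02 8.16960e+00 4.15532e+01 6.95000e+00]
[[0.658, 0.014, 0.0]]
 t 83.7 ee [0.7291 0.0064 0.2614] open 0.0698 F [-0.5 -0.8 -1.1]
```

View pics/m8.png

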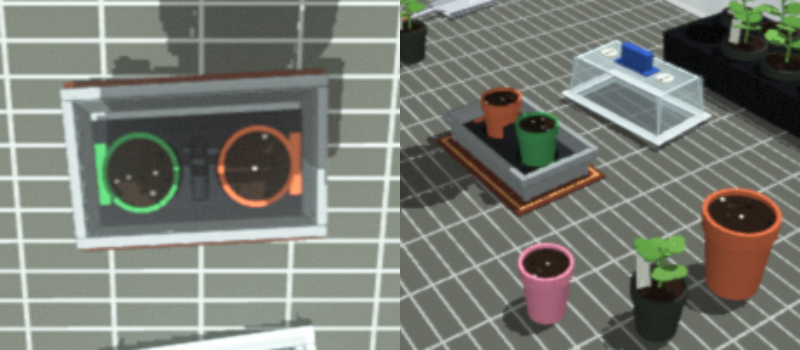

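View pics/w_dome2.png

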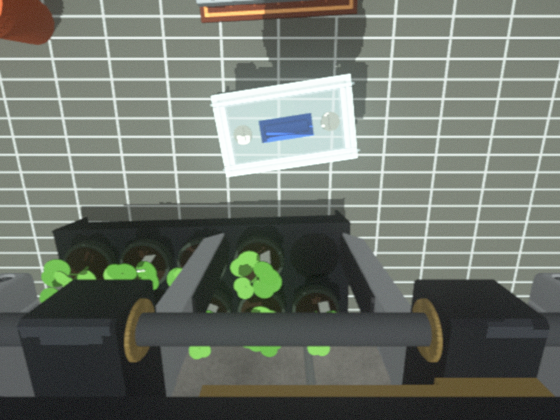

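Both pots stand upright in the pockets matching their clips (142,172 green and 258,165 terracotta). The dome is at (285,128), with the handle slightly turned. I'll fix the handle centre, then fetch the dome.

```bash
python3 - <<'E'
from h import *
k=vision.get_calibration("wrist"); im=cv2.imread("pics/w_dome2.png"); hsv=cv2.cvtColor(im,cv2.COLOR_BGR2HSV)
m=cv2.inRange(hsv,(105,150,30),(130,255,255)); m[:90]=0; m[170:]=0
print("handle",[np.round(mask_rect(k,m,z),4) for z in(.085,.097)])
h=mask_rect(k,m,.09); c=np.array([.6585,(.0114+h[1])/2]); print(c)
a=D(8.4); gripper_to(.05,20)
down(*c,tz(.16),a); print(r.move_l([*c,tz(.076)],vel=.1,guard=6)); gripper_to(0,20); st("grip")
if telemetry.current_opening()<.01: raise SystemExit
r.move_l([*c,tz(.24)],vel=.15); st("up")
g=np.array([.4608,-.0019])
down(*g,tz(.24),MA); r.move_l([*g,tz(.135)],vel=.15)
k,im=snap("s_dome","scene"); a=im[120:260,200:350,::-1]
k,im=snap("d_dome","side"); b=im[100:290,180:380,::-1]
cv2.imwrite('pics/m9.png',np.hstack([cv2.resize(a,(400,380)),cv2.resize(b,(400,380))]))
st()
E
```

```text
handle [array([6.66400e-01, 8.70000e-03, 8.00700e-01, 1.60050e+00, 4.42814e+01]), array([6.66000e-01, 8.70000e-03, 7.74300e-01, 1.54770e+00, 4.42808e+01])]
[0.6585     0.00993076]
False
grip t 87.2 ee [0.6585 0.01   0.0683] open 0.0139 F [ 0.3  0.7 -0.1]
up t 88.4 ee [0.6578 0.01   0.2312] open 0.014 F [ 0.1 -0.8 -1.1]
 t 90.2 ee [ 0.462  -0.002   0.1283] open 0.0139 F [ 0.3 -0.1 -1. ]
```

View pics/m9.png

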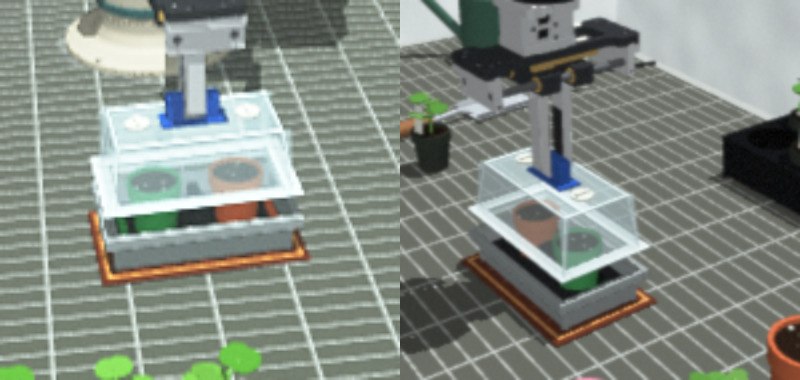

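The dome hangs level above the tray and both pots are below it. I'll lower it with a force guard.

```bash
python3 - <<'E'
from h import *
g=np.array([.4608,-.0019])
print(r.move_l([*g,tz(.108)],vel=.025,guard=5)); st("down"); print("tip",telemetry.current_ee_pos()[2]+TIP,"seated .112")
E
```

```text
True
down t 91.0 ee [ 0.4607 -0.0019  0.1035] open 0.0137 F [-1.2  0.1  3.7]
tip 0.11106122215810763 seated .112
```

```bash
python3 - <<'E'
from h import *
gripper_to(.05); r.move_l([.4608,-.0019,tz(.2)],vel=.15); st()
k,im=look(.46,-.002,.26,"w_fin"); 
for t,h in (("dome",.044),("drip_tray",.044),("green_pot",.072)):
    for d in models.regions_of(t,"wrist")[:2]: print(t,round(d["score"],2),np.round(mask_rect(k,d["pixels"],h),4))
    print("mark",[np.round(d["at"],4).tolist() for d in models.mark_of(t,"wrist")])
down(.3,.3,.3,D(90))
k1,s=snap("s_fin","scene"); k2,d=snap("d_fin","side")
for c in("scene","side"):
  for t in("dome","seedling_a"): print(c,t,[np.round(x["at"],3).tolist() for x in models.mark_of(t,c)])
A=cv2.resize(s[150:260,210:340,::-1],(400,340),interpolation=cv2.INTER_CUBIC); B=cv2.resize(d[130:280,190:330,::-1],(400,340),interpolation=cv2.INTER_CUBIC)
cv2.imwrite('pics/m10.png',np.hstack([A,B])); st()
E
```

```text
t 92.5 ee [ 0.4601 -0.0018  0.1917] open 0.0501 F [-0.8 -0.1  0.6]
dome 0.78 [ 4.606000e-01 -1.800000e-03  1.120579e+02  1.922404e+02  2.781000e+00]
mark [[0.4588, -0.0004, 0.0369]]
mark []
green_pot 0.26 [ 4.068000e-01 -3.900000e-03  4.756300e+00  1.683621e+02  2.590400e+00]
mark []
scene dome [[0.461, -0.006, 0.036]]
scene seedling_a [[0.464, 0.342, 0.003]]
side dome [[0.464, -0.002, 0.036]]
side seedling_a [[0.472, 0.342, 0.003], [0.422, -0.318, 0.002]]
 t 95.9 ee [0.3005 0.2997 0.2998] open 0.0501 F [0.3 0.8 0.6]
```

The picture limit is reached, so I'll check numerically. The dome mark is at z 0.036 in both fixed cameras and the wrist view gives 0.037, with 0.036 meaning seated. It is concentric with the tray. As a last seating check I'll gently touch both handle ends; the expected tip height is 0.133.

```bash
python3 - <<'E'
from h import *
gripper_to(0,10)
for s in(-.018,.018):
    p=np.array([.4608,-.0019])+s*u(MA+np.pi/2)
    down(*p,tz(.16),MA); print(r.move_l([*p,tz(.125)],vel=.02,guard=4),"tip",round(telemetry.current_ee_pos()[2]+TIP,4)); r.move_l([*p,tz(.165)],vel=.1)
down(.3,.3,.3,D(90)); gripper_to(.08)
for c in("scene","side"):
    snap("z"+c,c)
    for t in("dome","heat_mat","terracotta_pot"): print(c,t,[np.round(x["at"],3).tolist() for x in models.mark_of(t,c)])
st(); r.sign_off()
E
```

```text
True tip 0.1329
True tip 0.1329
scene dome [[0.457, -0.005, 0.039]]
scene heat_mat [[0.463, -0.002, 0.005]]
scene terracotta_pot [[0.527, -0.32, -0.0], [0.345, -0.244, 0.0]]
side dome [[0.465, -0.004, 0.034]]
side heat_mat [[0.459, -0.005, 0.001]]
side terracotta_pot [[0.531, -0.316, 0.002], [0.347, -0.242, -0.001]]
 t 105.0 ee [0.3 0.3 0.3] open 0.0799 F [-0.4  0.8 -0.6]
the job is handed in; nothing more can be done
```

The propagator is assembled on the heat mat in the order asked, and I handed the job in at about 105 s of the 134 s allowed. The gripper is open and clear of everything.

**What I did**
- **Drip tray:** it stands on the mat, squared to it. It first sat about 4 mm off centre, so I slid it three times. The pot tray was already in it for the last two slides.
- **Pot tray and pots:** the pot tray is nested in the drip tray. The green pot and the small terracotta pot each stand upright in the pocket with their clip colour. The pink pot and the large terracotta pot were left alone.
- **Dome:** it went on last, lowered with a force limit.

**Last checks**
- **Centring:** by the wrist camera, the drip tray is about 1 mm from the mat centre and within 0.2° of square. The dome is within about 0.5 mm of the tray.
- **Dome seating:** a light touch on both handle ends found 132.9 mm each, against 133 mm expected for a fully seated dome. That is how I judged the flange to be down.
- **Seedlings:** in the last check that looked for them, just before the final touch on the dome handle, both were still at their starting spots.

**What failed or disagreed**
- **Missed grips:** the first three tries on the drip tray closed on nothing. The real fingertips sit about 33 mm higher than the stated tool length. I measured this by touching down on the tray floor and corrected for it.
- **Slides:** one slide left the tray unmoved and the next overshot by about 3 mm, and I did not find out why.
- **Final camera readings:** the two fixed cameras disagreed by a few millimetres on the dome (x 0.457 and 0.465 m, z 0.039 and 0.034 m), about the detectors' stated accuracy.
- **Last picture:** the viewing limit of 16 was reached, so I checked the finished setup by numbers only.

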